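# Set up the drop-front landing shelf of a doughnut stand

### The arm

A 6-joint arm with a two-finger parallel gripper is mounted at the origin on the work surface. World frame = base frame: x ahead of the robot, y to its left, z up, the work surface at z = 0. Lengths are in m, angles in rad, forces in N, time in s.
With the tool pointing down it reaches from about 0.35 to 0.775 m from the base axis. Payload 7.3 kg.
Tool frame: the origin (TCP) lies at the very end of the fingers, on their centre line; the grasp point (between the pads) lies 19 mm behind it; z points along the fingers, y is the line along which they close (so a half turn about z gives the same grasp; the last joint's range is limited). The gripper opens to 92 mm and grips with 3 to 60 N. Pads are 19 mm wide; open, the fingers measure 130 mm over their backs; the gripper's body (75 mm by 190 mm) begins 47 mm behind the grasp point.
Start: joints at [-1.265, 0.342, 1.524, -0, 1.275, -0.146], TCP at [0.229, -0.472, 0.227] pointing down, gripper open.
Joint ranges: [-2.53, 2.53], [-0.77, 2.02], [0.04, 2.7], [-1, 4.14], [0.28, 2.66], [-3.11, 3.11]. Speed limits (rad/s): [2.57, 2.57, 3.14, 3.14, 3.14, 3.14].

### API

Orientations are given as [roll, pitch, yaw] about the fixed x, y, z axes, in that order (R = Rz(yaw) Ry(pitch) Rx(roll)).
In Python, from cell import robot gives the robot as it stands.
- The arm moves only by the tool apply_moves, never from a script. Its argument "motion" is text: rows parted by semicolons, each of 7 numbers parted by spaces: the opening in per cent of the stroke, from 0 (shut) to 100 (fully open), then the shift along the tool's x, y, z in cm, then the turn, a rotation vector about the tool's x, y, z in rad. A call has 1 to 20 rows; each row shifts and turns the commanded pose from where the row before left it, along the tool's axes as they then stand; what a row does not reach is not made up. A row lasts 1/8 s, in which the tool goes at most 62.5 mm and 10.7 degrees, less where a joint would pass 70% of its speed; a pose out of reach is approached as far as the arm can. A call with a gripper value outside its range is refused whole. The fingers move at their own pace and stop on an object; "force" is the grip in N (left out, the last holds). Time passes only in rows, so rows that do not move let the fingers close. It gives the time, the measured TCP pose, the force, the opening and the grip force at its end, in the units of the state.
- robot.observe(): the state, without advancing time (a new reading comes with each control period).
- robot.read_camera(name): name is "side" or "top" or "wrist"; returns a dict with "img" (384x512x3 uint8, red, green, blue), "fovy" (degrees; the focal length in pixels is half the picture's height over the tangent of half this angle, whatever the lens; pixels are square), "cx", "cy" (the principal point, pixels), "R" (3x3) and "t" (3): a world point X has camera coordinates R X + t; the wrist camera has in their place "hand_eye" (4x4, takes a point from camera to tool coordinates, whose origin is the TCP and whose axes are the flange's). Camera axes: x right, y down, z forward; pixel columns grow to the right and rows downward; lengths in m; the calibration is good to about 2 mm. A picture is of the moment at which its call begins: read the wrist's pose just before it. There is no depth.
- robot.hand_in(): hands the job in; it is judged then, once.
Trained networks look in a picture, given as the dict that the camera call returned (one of the last four; its "shot" number tells which), for a name from the list of things; names that differ only in an ending like _2 or _b are one class to them, and where a whole thing is asked for, a point or a joint stands for the part that bears it (a point fixed in the world has none). Each returns a list of dicts, best first, with "score" (0 to 1); they miss things now and then, are a little off and sometimes report something else, mostly with a low value. They report only what shows in the picture. A call takes as long as a camera call.
- robot.search_frame(target, picture): "centre" ([x, y, z] in m, in world coordinates, good to about 4 mm: the middle of the surface that is visible of it).
- robot.trace(target, picture): "pixels" (384x512 bool, what is visible of it).
The state is a dict: "time": time; "qpos": joint angles; "qvel": joint speeds; "joint_efforts": joint torques, N m; "tool_pos": TCP position; "tool_rot": TCP orientation; "contact_force": force on the tool from outside, world axes, zero at the start; "torque": the same for the moment, N m; "opening": finger opening in m; "grip_force": force on a finger pad.
Only numpy, scipy, OpenCV 4.12 (cv2) and the standard library are available. Lean on these libraries where they do the work, as an engineer would, in place of code of your own. Each camera call takes 0.05 s, during which the arm holds its last target. There are 200 camera calls.

### The job

Set up the fold-down landing shelf of the doughnut stand. While the shelf is still up, pull both slide-out supports fully out; then take the shelf by its bar and lower it gently until it lies on the two supports, without letting it fall, and let go. Leave everything else standing where it is.

Things in the scene. Friction and masses are not known exactly. Their poses are not given: they have to be found in the camera images.
- stand: fixed steel stand, 340 mm wide (its y), 205 mm deep, deck 106 mm above the bench, a tray of doughnuts on it (tops 135 mm above the bench). Origin on the bench straight below the middle of the shelf's hinge; its +x points away from the robot into the stand, +y to the left, z up. Turned by up to 0.2 rad about z
- shelf_hinge (a point): middle of the shelf's hinge line, 100 mm above the stand's origin; the hinge runs along the stand's y
- shelf (a joint): angle of the drop-front shelf, rad: 0 = upright, -0.03 = leaning back on its stop, pi/2 = level, top end swung towards the robot and down. Green steel plate 300 mm wide, 12 mm thick, reaching 146 mm from the hinge, 0.4 to 0.75 kg. Beyond about 0.1 rad it falls unless held. On the pulled-out supports it lies level within 0.02 rad; without them it swings on past level
- shelf_bar (a point): middle of the round black bar along the shelf's free edge: 12 mm diameter, 100 mm clear between its brackets, parallel to the hinge, 190 mm from the hinge line in the shelf's plane, 38 mm clear gap to the shelf's edge. Shelf upright: on top, 290 mm above the bench; lowered: in front, 100 mm above it. Can be pinched from above (fingers closing along the stand's x) all the way down, turning in the fingers
- support_left (a joint): slide-out aluminium support bar (22 mm wide, 30 mm tall, its top 93 mm above the bench) under the left end of the shelf, 110 mm left (+y) of the stand's middle. 0 = fully in, 0.12 m = fully out at its stop; slides straight towards the robot along the stand's own -x; stays where left, rubs with 2 N plus 6 N per m/s
- support_left_peg (a point): left support: upright red pull peg, 14 mm diameter, 44 mm tall; this point is its centre, 68 mm above the bench. With the support in, it stands only 18 mm in front of the upright shelf, which a vertical tool would strike: lean the tool back 20 to 50 degrees, fingers pointing down and towards the stand. An arm 8 mm wide joins it to the support 30 mm behind; free space left and right
- support_right (a joint): slide-out aluminium support bar (22 mm wide, 30 mm tall, its top 93 mm above the bench) under the right end of the shelf, 110 mm right (-y) of the stand's middle. 0 = fully in, 0.12 m = fully out at its stop; slides straight towards the robot along the stand's own -x; stays where left, rubs with 2 N plus 6 N per m/s
- support_right_peg (a point): right support: upright red pull peg, 14 mm diameter, 44 mm tall; this point is its centre, 68 mm above the bench. With the support in, it stands only 18 mm in front of the upright shelf, which a vertical tool would strike: lean the tool back 20 to 50 degrees, fingers pointing down and towards the stand. An arm 8 mm wide joins it to the support 30 mm behind; free space left and right
- cutter: plain steel cutter ring, 68 mm across, 40 mm high, standing on the bench in front of the stand between the two supports (low enough for the lowered shelf to pass over it); leave alone
- shaker: aluminium sugar shaker, 52 mm across, 85 mm high, standing on the stand's deck near its left end; leave alone
- sprinkles: yellow jar with red cap, 68 mm across, 100 mm high, on the bench to the right of the stand; leave alone
- bowl: steel bowl, 170 mm across, 75 mm high, on the bench at the left; leave alone
- spatula: spatula lying on the bench at the near left; leave alone
- cup: blue cup, 80 mm across, 100 mm high, on the bench at the right; leave alone
- carton: closed white carton 120 x 160 x 60 mm on the bench at the right; leave alone

How it is judged:
By the outcome, as a careful person would: the job done as asked, in the order asked, and still so for the second after the job is handed in, with the robot touching nothing.
It also fails if it takes over 64 s, if anything falls off the work surface, if the arm or the gripper's body presses on something with over 40 N, if the wrist force passes 120 N, or if a joint passes its speed limit or range.

## Working session

There is one attempt and no reset: what is moved stays moved. The work goes in short steps, Python scripts to look and compute and a tool call to move; the robot and the scene stay as the last step left them, time stands still between calls to the robot, and variables do not carry over. Pictures are saved under pics/ and viewed, at most 10 in all, crops included, and the job is handed in when it is done.

Besides the shell and the picture viewer there is one more tool, called after "Call:" by a JSON object that holds its "op" and its "data". apply_moves: Moves the arm, as the interface text tells. Its arguments: {"type":"object","properties":{"motion":{"type":"string"},"force":{"type":"number"}},"required":["motion"]}

```bash
mkdir -p pics; cat > h.py <<'E'
import numpy as np, cv2
from scipy.spatial.transform import Rotation as Ro
from cell import robot
def save(p,n): cv2.imwrite('pics/'+n,p['img'][:,:,::-1])
def proj(p,X):
    f=192/np.tan(np.radians(p['fovy'])/2); c=np.asarray(p['R'])@X+np.asarray(p['t'])
    return np.array([p['cx']+f*c[0]/c[2],p['cy']+f*c[1]/c[2]])
E
python3 - <<'E'
from h import *
o=robot.observe();print(o)
for n in('side','top'):
    p=robot.read_camera(n);save(p,n+'0.png');print(n,p['fovy'],-np.array(p['R']).T@p['t'])
    for t in('support_left_peg','support_right_peg','shelf_bar','shelf','cutter','shaker','sprinkles','stand','shelf_hinge'):
        try: print(t,[(np.round(d['centre'],4),round(d['score'],2)) for d in robot.search_frame(t,p)[:3]])
        except Exception as e: print(t,e)
E
```

```text
{'time': 0.0, 'qpos': array([-1.26502548e+00,  3.42739422e-01,  1.52501558e+00,  6.37840005e-06,
        1.27538003e+00, -1.45992985e-01]), 'qvel': array([ 0.00057849, -0.00032574,  0.0012097 ,  0.00011731,  0.00050785,
        0.00064988]), 'joint_efforts': array([ 4.24100808e-04, -4.31242847e+01, -2.44217992e+01,  7.18708523e-02,
        5.59060683e-02, -1.13161075e-04]), 'tool_pos': array([ 0.22909356, -0.4719328 ,  0.22603679]), 'tool_rot': array([-3.14006756e+00, -2.30412716e-04,  4.51761795e-01]), 'contact_force': array([0.47006012, 0.4590431 , 0.85254066]), 'torque': array([ 0.02633818, -0.04919091,  0.02461799]), 'grip_force': 0.0, 'opening': 0.09211575448423583}
side 50.34561965496132 [0.21933339 0.93346139 1.27074737]
support_left_peg [(array([ 0.3373, -0.3204,  0.0737]), 0.42)]
support_right_peg [(array([ 0.6306, -0.2016,  0.0715]), 0.59)]
shelf_bar [(array([ 0.6468, -0.0599,  0.2055]), 0.85)]
shelf [(array([ 0.6475, -0.0603,  0.2033]), 0.62)]
cutter [(array([ 0.631 , -0.1982,  0.0713]), 0.67), (array([ 0.5314, -0.0938,  0.0265]), 0.61)]
shaker []
sprinkles [(array([ 0.5939, -0.3156,  0.0707]), 0.92)]
stand [(array([ 0.7299, -0.025 ,  0.1181]), 0.87), (array([ 0.5355, -0.0923,  0.0277]), 0.34), (array([ 0.5953, -0.3148,  0.0711]), 0.18)]
shelf_hinge [(array([ 0.737 , -0.0256,  0.1133]), 0.55)]
top 46.1186683790675 [ 0.31340467 -0.03289684  1.75626548]
support_left_peg []
support_right_peg []
shelf_bar [(array([ 0.6413, -0.089 ,  0.2246]), 0.73)]
shelf [(array([ 0.6479, -0.0855,  0.2252]), 0.58)]
cutter [(array([ 0.5368, -0.1006,  0.0391]), 0.49)]
shaker [(array([0.7055, 0.0412, 0.1886]), 0.76)]
sprinkles [(array([ 0.6004, -0.3327,  0.1004]), 0.82)]
stand [(array([ 0.7529, -0.0885,  0.1204]), 0.72)]
shelf_hinge [(array([ 0.7482, -0.0922,  0.1204]), 0.82), (array([ 0.3393, -0.3516,  0.0367]), 0.17)]
```

View pics/side0.png

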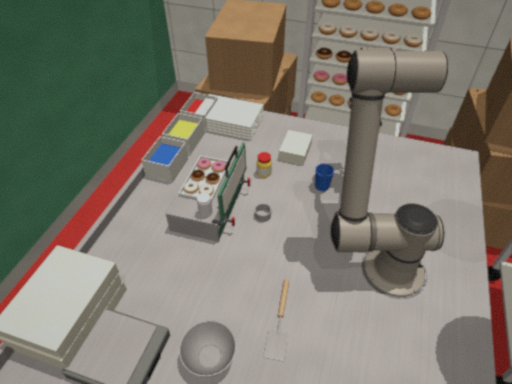

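View pics/top0.png

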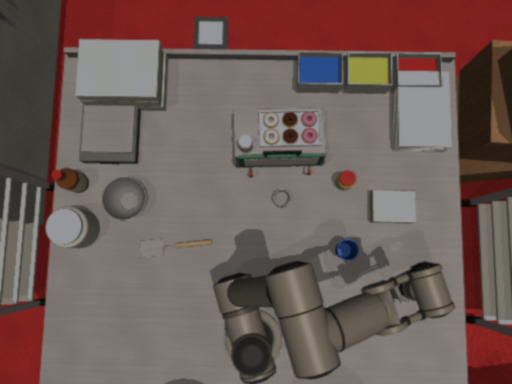

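```bash
cat >> h.py <<'E'
def red(p,boxes=None):
    h=cv2.cvtColor(p['img'],cv2.COLOR_RGB2HSV); m=(((h[...,0]<8)|(h[...,0]>172))&(h[...,1]>130)&(h[...,2]>60)).astype(np.uint8)
    n,l,s,c=cv2.connectedComponentsWithStats(m,connectivity=8)
    return [(np.round(c[i],1),s[i].tolist()) for i in range(1,n)]
E
python3 - <<'E'
from h import *
for n in('side','top'):
    p=robot.read_camera(n)
    box=(215,250,170,235) if n=='side' else (240,320,155,185)
    print(n,[(c,s) for c,s in red(p) if box[0]<c[0]<box[1] and box[2]<c[1]<box[3]])
    x0,x1,y0,y1=(150,280,130,250) if n=='side' else (220,350,90,220)
    cv2.imwrite(f'pics/z{n}.png',cv2.resize(p['img'][y0:y1,x0:x1,::-1],None,fx=4.5,fy=4.5,interpolation=cv2.INTER_CUBIC))
    for t in('shelf_bar','shelf','support_left_peg'):
        r=robot.trace(t,p)
        for d in r[:1]:
            ys,xs=np.nonzero(d['pixels']);print(t,d['score'],xs.min(),xs.max(),ys.min(),ys.max(),xs.mean(),ys.mean())
E
python3 - <<'E'
import cv2,numpy as np
a=cv2.imread('pics/zside.png');b=cv2.imread('pics/ztop.png')
b=cv2.resize(b,None,fx=1,fy=1)
h=max(a.shape[0],b.shape[0])
c=np.zeros((h,a.shape[1]+b.shape[1],3),np.uint8);c[:a.shape[0],:a.shape[1]]=a;c[:b.shape[0],a.shape[1]:]=b
s=800/c.shape[1];cv2.imwrite('pics/z.png',cv2.resize(c,(800,int(h*s))))
E
```

```text
side [(array([248.1, 180.8]), [248, 178, 2, 7, 8]), (array([232.6, 220.6]), [232, 218, 2, 7, 12])]
shelf_bar 0.6 217 244 143 220 231.19327731092437 179.04014939309056
shelf 0.74 217 246 142 219 231.76923076923077 177.5980985306828
support_left_peg 0.42 224 234 217 225 230.08333333333334 220.58333333333334
top [(array([308.9, 171.7]), [308, 170, 3, 4, 9]), (array([250.6, 174.3]), [250, 173, 2, 4, 7])]
shelf_bar 0.78 239 324 150 166 281.15817694369974 158.37980339588918
shelf 0.75 239 324 150 166 281.3920704845815 158.42643171806168
support_left_peg 0.56 238 324 149 167 279.7822111388196 158.5378221113882
```

View pics/z.png

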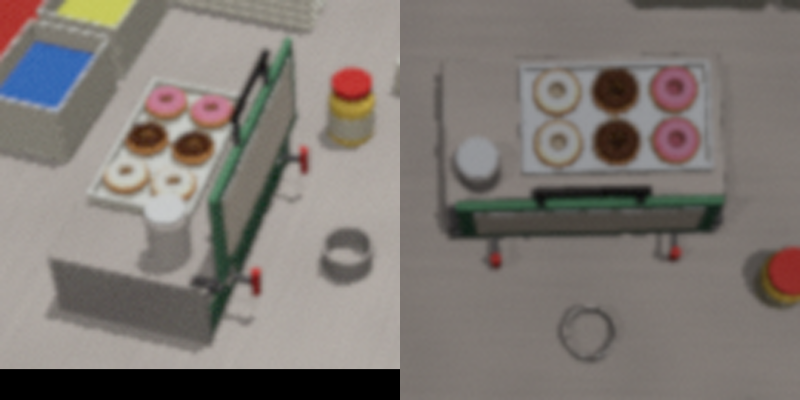

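```bash
cat >> h.py <<'E'
def stand2w(q,P):
    c,s=np.cos(q[2]),np.sin(q[2]); return np.array([q[0]+c*P[0]-s*P[1],q[1]+s*P[0]+c*P[1],P[2]])
E
python3 - <<'E'
from h import *
from scipy.optimize import least_squares
S=robot.read_camera('side');T=robot.read_camera('top')
L=lambda q:np.array([q[3],.11,.068]);R=lambda q:np.array([q[3],-.11,.068])
def bar(q): a=-.03;return np.array([-.19*np.sin(a),0,.1+.19*np.cos(a)])
up=np.array([0,0,.02])
obs=[(S,L,[232.8,221.2]),(S,R,[248.8,181.3]),(T,lambda q:L(q)+up*.5,[250.6,174]),(T,lambda q:R(q)+up*.5,[308.9,171.7]),(T,bar,[282.6,151.8]),(S,bar,[231.7,160.9])]
f=lambda q:np.concatenate([proj(p,stand2w(q,P(q)))-o for p,P,o in obs]+[[(q[3]+.031)/.002]])
r=least_squares(f,[.62,-.09,0,-.031]);print(r.x,np.round(r.fun,1))
q=r.x
for P in(L(q),R(q),bar(q)):print(stand2w(q,P))
w=robot.read_camera('wrist');print(np.round(w['hand_eye'],3),w['fovy'])
E
```

```text
[ 0.64560494 -0.0881798   0.05458559 -0.02906172] [ 0.4  0.5  0.   0.9  0.1  0.6  0.1  0.7 -0.9  0.  -1.2 -3.2  1. ]
[0.61058508 0.0200708  0.068     ]
[ 0.62258795 -0.19960153  0.068     ]
[ 0.6512956  -0.08786887  0.28991451]
[[ 0.    -0.953 -0.304  0.081]
 [ 1.     0.     0.    -0.001]
 [-0.    -0.304  0.953 -0.158]
 [ 0.     0.     0.     1.   ]] 63.90401894548246
```

```bash
cat >> h.py <<'E'
def leanR(yaw,a):  # tool y=-Y stand, z=(sin a,0,-cos a)
    c,s=np.cos(a),np.sin(a); return Ro.from_euler('z',yaw)*Ro.from_matrix(np.array([[c,0,s],[0,-1,0],[s,0,-c]]))
def cur(): 
    o=robot.observe(); return np.array(o['tool_pos']),Ro.from_euler('xyz',o['tool_rot'])
def plan(p,R,p1,R1=None):
    R1=R1 or R; rv=(R.inv()*R1).as_rotvec(); d=R1.inv().apply(p1-p)*100
    print('turn',np.round(rv,4),'n>=',np.ceil(np.linalg.norm(rv)/.18),' then shift cm',np.round(d,2),'n>=',np.ceil(np.linalg.norm(d)/6))
def wpix(w,p,R,X):
    H=np.array(w['hand_eye']); t=R.inv().apply(X-p); c=H[:3,:3].T@(t-H[:3,3]); f=192/np.tan(np.radians(w['fovy'])/2)
    return np.array([w['cx']+f*c[0]/c[2],w['cy']+f*c[1]/c[2]])
E
python3 - <<'E'
from h import *
p,R=cur(); R1=leanR(.055,np.radians(35)); z=R1.as_matrix()[:,2]
g=np.array([.6226,-.1996,.072])+.019*z; print(g, g-.1*z)
plan(p,R,g-.1*z,R1)
E
```

```text
[ 0.63348147 -0.19900091  0.05643611] [ 0.57621056 -0.20215399  0.13835132]
turn [-0.1211  0.6027  0.3843] n>= 5.0  then shift cm [ 24.53 -25.07  27.96] n>= 8.0
```

Call:
{"op": "apply_moves", "data": {"motion": "60 0 0 0 -0.0202 0.1004 0.064;60 0 0 0 -0.0202 0.1004 0.064;60 0 0 0 -0.0202 0.1004 0.064;60 0 0 0 -0.0202 0.1004 0.064;60 0 0 0 -0.0202 0.1004 0.064;60 0 0 0 -0.0202 0.1004 0.064;60 2.45 -2.51 2.8 0 0 0;60 2.45 -2.51 2.8 0 0 0;60 2.45 -2.51 2.8 0 0 0;60 2.45 -2.51 2.8 0 0 0;60 2.45 -2.51 2.8 0 0 0;60 2.45 -2.51 2.8 0 0 0;60 2.45 -2.51 2.8 0 0 0;60 2.45 -2.51 2.8 0 0 0;60 2.45 -2.51 2.8 0 0 0;60 2.45 -2.51 2.8 0 0 0;60 0 0 0 0 0 0;60 0 0 0 0 0 0"}}

```text
time: 3.8
tool_pos: [0.5759, -0.2019, 0.1377]
tool_rot: [3.141, -0.61, 0.056]
contact_force: [-0.4, -0.9, 0.3]
opening: 0.0548
grip_force: 0.0
```

```bash
python3 - <<'E'
from h import *
p,R=cur(); w=robot.read_camera('wrist'); save(w,'w1.png')
print(p,R.as_euler('xyz'),robot.observe()['qpos'])
print(red(w)); q=[0.6456,-.0882,.0546]
for y in(.11,-.11):
  for zz in(.046,.068,.09): print(y,zz,wpix(w,p,R,stand2w(q,[-.029,y,zz])))
for t in('support_right_peg','support_left_peg'): print([(d['centre'],d['score']) for d in robot.search_frame(t,w)[:2]])
E
```

```text
[ 0.57591092 -0.20185726  0.13773933] [ 3.14089543 -0.61043858  0.05615475] [-0.66627457  0.39264153  1.9253205   0.8870862   0.50941619  0.12678796]
[(array([258.5, 197.9]), [251, 184, 17, 29, 389]), (array([454.6, 229.2]), [407, 191, 93, 83, 5371]), (array([  8.5, 204.1]), [0, 194, 20, 19, 276])]
0.11 0.046 [ 13.29370732 207.26145833]
0.11 0.068 [ -6.64870875 200.47601363]
0.11 0.09 [-30.1510969  192.47928172]
-0.11 0.046 [257.48773582 207.65323892]
-0.11 0.068 [257.55512567 200.90408943]
-0.11 0.09 [257.63453733 192.95094641]
[]
[([0.6269, 0.0138, 0.0664], 0.87), ([0.6299, -0.1954, 0.0744], 0.72)]
```

View pics/w1.png

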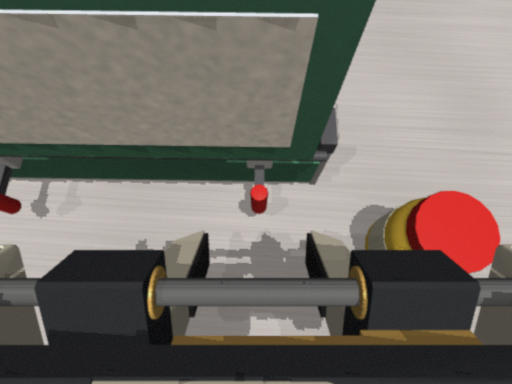

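Call:
{"op": "apply_moves", "data": {"motion": "55 0.1 0 2.5 0 0 0;55 0.1 0 2.5 0 0 0;55 0 0 2.5 0 0 0;55 0 0 1.5 0 0 0;55 0 0 1 0 0 0;0 0 0 0 0 0 0;0 0 0 0 0 0 0;0 0 0 0 0 0 0;0 0 0 0 0 0 0;0 0 0 0 0 0 0", "force": 25}}

```text
time: 5.2
tool_pos: [0.6351, -0.1999, 0.0575]
tool_rot: [3.139, -0.611, 0.055]
contact_force: [-2.1, -4.8, 1.1]
opening: 0.013
grip_force: 25.0
```

```bash
python3 - <<'E'
from h import *
p,R=cur();o=robot.observe();print(p,o['opening'],o['grip_force'],o['contact_force'])
d=stand2w([0,0,.0555],[-1,0,0]);print('unit',R.inv().apply(d))
E
```

```text
[ 0.63510112 -0.19994389  0.05749153] 0.012964662292154917 25.006695091724396 [-2.11309507 -4.80850018  1.05239978]
unit [-0.81887306  0.00222817 -0.57397034]
```

Call:
{"op": "apply_moves", "data": {"motion": "0 -0.82 0 -0.574 0 0 0;0 -1.23 0 -0.861 0 0 0;0 -1.23 0 -0.861 0 0 0;0 -1.23 0 -0.861 0 0 0;0 -1.23 0 -0.861 0 0 0;0 -1.23 0 -0.861 0 0 0;0 -1.23 0 -0.861 0 0 0;0 -1.23 0 -0.861 0 0 0;0 -0.41 0 -0.287 0 0 0;0 0 0 0 0 0 0;0 0 0 0 0 0 0"}}

```text
time: 6.58
tool_pos: [0.5169, -0.2046, 0.0578]
tool_rot: [-3.141, -0.614, 0.057]
contact_force: [11.0, 2.2, -3.2]
opening: 0.0134
grip_force: 25.0
```

Call:
{"op": "apply_moves", "data": {"motion": "0 -0.16 0 -0.115 0 0 0;0 -0.16 0 -0.115 0 0 0;0 0 0 0 0 0 0;0 0 0 0 0 0 0", "force": 35}}

```text
time: 7.08
tool_pos: [0.5158, -0.2047, 0.0583]
tool_rot: [-3.14, -0.617, 0.058]
contact_force: [35.4, 3.6, -20.7]
opening: 0.0129
grip_force: 35.0
```

Call:
{"op": "apply_moves", "data": {"motion": "0 0.25 0 0.17 0 0 0;55 0 0 0 0 0 0;55 0 0 0 0 0 0;55 0 0 0 0 0 0;55 0 0 -3 0 0 0;55 0 0 -3.5 0 0 0;55 0 0 -3.5 0 0 0;55 0 0 0 0 0 0", "force": 25}}

```text
time: 8.07
tool_pos: [0.4567, -0.2094, 0.1407]
tool_rot: [3.137, -0.613, 0.056]
contact_force: [1.0, 0.1, 0.0]
opening: 0.0507
grip_force: 0.0
```

```bash
python3 - <<'E'
from h import *
p,R=cur();o=robot.observe();print(p,R.as_euler('xyz'),o['opening'])
q=[.6472,-.0890,.0555]
R1=leanR(.0555,np.radians(35)); z=R1.as_matrix()[:,2]
peg=stand2w(q,[-.029,.11,.072]); print(peg); plan(p,R,peg+(.019-.08)*z,R1)
w=robot.read_camera('wrist');S=robot.read_camera('side');T=robot.read_camera('top')
print(red(w));
for n,P in(('side',S),('top',T)):
    b=(215,290,170,245) if n=='side' else (240,330,150,220)
    print(n,[(c,s) for c,s in red(P) if b[0]<c[0]<b[1] and b[2]<c[1]<b[3]],proj(P,stand2w(q,[-.149,-.11,.078 if n=='top' else .068])))
E
```

```text
[ 0.45667663 -0.20935554  0.1406505 ] [ 3.13736135 -0.61270972  0.05629773] 0.050749817363665475
[0.61214279 0.01922196 0.072     ]
turn [ 0.0038 -0.0018  0.0006] n>= 1.0  then shift cm [  9.82 -21.96   9.15] n>= 5.0
[(array([24.4, 78.8]), [3, 60, 45, 40, 697]), (array([421.6,  94. ]), [384, 60, 77, 69, 4011]), (array([254.9, 196.6]), [247, 183, 17, 29, 389])]
side [(array([216., 177.]), [216, 177, 1, 1, 1]), (array([275.6, 186.5]), [275, 184, 2, 6, 10]), (array([232.6, 220.6]), [232, 218, 2, 7, 12])] [276.58421638 187.24066593]
top [(array([250.7, 174. ]), [250, 173, 3, 3, 7]), (array([309.9, 202.7]), [309, 201, 3, 4, 9])] [310.8674877  203.46761324]
```

Call:
{"op": "apply_moves", "data": {"motion": "55 1.64 -3.66 1.53 0 0 0;55 1.64 -3.66 1.53 0 0 0;55 1.64 -3.66 1.53 0 0 0;55 1.64 -3.66 1.53 0 0 0;55 1.64 -3.66 1.53 0 0 0;55 1.64 -3.66 1.53 0 0 0;55 0 0 0 0 0 0;55 0 0 0 0 0 0"}}

```text
time: 9.22
tool_pos: [0.5779, 0.0067, 0.1359]
tool_rot: [-3.113, -0.588, 0.057]
contact_force: [-0.9, -0.1, -0.4]
opening: 0.0507
grip_force: 0.0
```

```bash
python3 - <<'E'
from h import *
p,R=cur(); w=robot.read_camera('wrist')
q=[.6472,-.0890,.0555];R1=leanR(.0555,np.radians(35)); z=R1.as_matrix()[:,2]
peg=stand2w(q,[-.029,.11,.072]);plan(p,R,peg+.019*z,R1)
print(p,red(w),[wpix(w,p,R,stand2w(q,[-.029,.11,zz])) for zz in (.046,.068,.09)])
E
```

```text
turn [-0.0296  0.0232  0.0009] n>= 1.0  then shift cm [-0.81 -1.06  9.13] n>= 2.0
[0.57788685 0.0066835  0.13587717] [(array([246.3, 211.3]), [237, 199, 18, 26, 372])] [array([248.28190699, 217.52942885]), array([246.91422847, 212.05823075]), array([245.29507317, 205.58103658])]
```

Call:
{"op": "apply_moves", "data": {"motion": "55 0 0 0 -0.03 0.023 0;55 -0.81 -1.06 0 0 0 0;55 0 0 0 0 0 0"}}

```text
time: 9.65
tool_pos: [0.573, 0.0105, 0.1468]
tool_rot: [-3.125, -0.591, 0.055]
contact_force: [0.3, -0.6, 0.6]
opening: 0.0507
grip_force: 0.0
```

```bash
python3 - <<'E'
from h import *
p,R=cur(); w=robot.read_camera('wrist');print(robot.observe()['qpos'])
q=[.6472,-.0890,.0555];R1=leanR(.0555,np.radians(35)); z=R1.as_matrix()[:,2]
peg=stand2w(q,[-.029,.11,.072]);plan(p,R,peg+.019*z,R1)
print(p,R.as_euler('xyz'),red(w),[wpix(w,p,R,stand2w(q,[-.029,.11,zz])) for zz in (.046,.068,.09)])
E
```

```text
[-0.20600581  0.29546554  2.03990253  0.61123691  0.28300719  0.75946555]
turn [-0.0169  0.0195 -0.0002] n>= 1.0  then shift cm [-1.05 -0.66 10.29] n>= 2.0
[0.57304361 0.01046458 0.14675377] [-3.124668   -0.59139579  0.05542473] [(array([250.8, 209.3]), [242, 197, 17, 26, 340])] [array([251.94761413, 215.50735576]), array([251.19099344, 210.02496293]), array([250.3020692 , 203.58391274])]
```

```bash
cat > fk.py <<'E'
from h import *
from scipy.optimize import least_squares
D=[([-1.26502548,.342739422,1.52501558,6e-6,1.27538003,-.145992985],[.22909356,-.4719328,.22603679],[-3.14006756,-2.3e-4,.451761795]),
([-0.66627457,0.39264153,1.9253205,0.8870862,0.50941619,0.12678796],[0.57591092,-0.20185726,0.13773933],[3.14089543,-0.61043858,0.05615475]),
([-0.20600581,0.29546554,2.03990253,0.61123691,0.28300719,0.75946555],[0.57304361,0.01046458,0.14675377],[-3.124668,-0.59139579,0.05542473])]
E_=lambda a,t:Ro.from_euler(a,t)
def fk(q,k):
    R=E_('z',q[0]);p=R.apply([k[5],k[0],k[1]]);R=R*E_('y',q[1]);p=p+R.apply([0,0,k[2]]);R=R*E_('y',q[2]);p=p+R.apply([k[6],0,k[3]])
    R=R*E_('z',q[3]*k[8])*E_('y',q[4]);p=p+R.apply([0,0,k[4]]);return p,R*E_('z',q[5]*k[9]+k[7])
def fit():
    best=None
    for s4 in(1,-1):
      for s6 in(1,-1):
       for off in(0,np.pi):
        f=lambda k:np.concatenate([np.r_[(fk(q,np.r_[k,off,s4,s6])[0]-p)*5,(fk(q,np.r_[k,off,s4,s6])[1].inv()*E_('xyz',e)).as_rotvec(),(k[5:7])*.1] for q,p,e in D])
        r=least_squares(f,[0.07,.3,.4,.4,.3,0,0])
        if best is None or r.cost<best[0]:best=(r.cost,np.r_[r.x,off,s4,s6],r.fun)
    return best
def ik(p,R,k,q0):
    lo=[-2.53,-.77,.04,-1,.28,-3.11];hi=[2.53,2.02,2.7,4.14,2.66,3.11]
    f=lambda q:np.r_[(fk(q,k)[0]-p)*5,(fk(q,k)[1].inv()*R).as_rotvec()]
    r=least_squares(f,q0,bounds=(np.array(lo),np.array(hi)));return r.x,r.cost
E
python3 - <<'E'
from fk import *
c,k,fun=fit();print(c,np.round(k,4),np.round(fun,3));np.save('k.npy',k)
q=[.6472,-.0890,.0555]
for out in(0,.06,.12):
  for a in(20,24,28,32,36,44,50):
    R1=leanR(.0555,np.radians(a));z=R1.as_matrix()[:,2];peg=stand2w(q,[-.029-out,.11,.072])
    for b in(0,.08):
      s,co=ik(peg+(.019-b)*z,R1,k,[-.2,.4,1.9,.5,.4,.5]);print(out,a,b,np.round(s,2),'%.1e'%co)
E
```

```text
1.6705915845959907 [ 0.0789 -0.5325  0.0197 -0.1573 -0.3055  0.5438 -0.407   3.1416 -1.
  1.    ] [ 1.300e-02  1.000e-03  3.000e-03  0.000e+00  0.000e+00 -1.571e+00
  5.400e-02 -4.100e-02  4.000e-03 -2.100e-02  1.800e-02  6.140e-01
  4.750e-01  6.400e-02  5.400e-02 -4.100e-02 -2.100e-02  6.000e-03
 -2.200e-02  3.240e-01  8.000e-03 -3.830e-01  5.400e-02 -4.100e-02]
0 20 0 [-0.01  2.02  0.42 -0.71  0.28 -0.74] 5.9e-02
0 20 0.08 [-0.07  2.02  0.29 -0.14  0.41 -0.24] 6.0e-03
0 24 0 [ 0.    2.02  0.43 -0.88  0.28 -0.9 ] 5.0e-02
0 24 0.08 [-0.07  2.02  0.3  -0.17  0.36 -0.27] 2.3e-03
0 28 0 [ 0.01  2.02  0.44 -1.    0.28 -1.02] 4.4e-02
0 28 0.08 [-0.07  2.02  0.31 -0.2   0.31 -0.31] 3.0e-04
0 32 0 [ 0.01  2.02  0.43 -1.    0.28 -1.03] 4.2e-02
0 32 0.08 [-0.07  1.99  0.35 -0.25  0.28 -0.35] 2.7e-04
0 36 0 [ 0.01  2.02  0.43 -1.    0.28 -1.03] 4.4e-02
0 36 0.08 [-0.07  2.    0.33 -0.3   0.28 -0.39] 3.6e-03
0 44 0 [ 0.    2.02  0.42 -1.    0.28 -1.05] 6.3e-02
0 44 0.08 [-0.05  1.97  0.34 -0.44  0.28 -0.53] 2.1e-02
0 50 0 [-0.08  0.36  2.28  3.23  0.28  3.11] 1.4e-02
0 50 0.08 [-0.03  1.86  0.
[... 939 characters left out ...]
4] 2.3e-02
0.12 24 0 [-0.05  2.02  0.22 -0.51  0.28 -0.57] 8.0e-02
0.12 24 0.08 [-0.09  2.02  0.06 -0.15  0.53 -0.26] 1.5e-02
0.12 28 0 [-0.04  2.02  0.22 -0.6   0.28 -0.65] 6.4e-02
0.12 28 0.08 [-0.09  2.02  0.08 -0.18  0.47 -0.28] 9.1e-03
0.12 32 0 [-0.03  2.02  0.23 -0.72  0.28 -0.76] 5.2e-02
0.12 32 0.08 [-0.09  2.02  0.09 -0.21  0.41 -0.31] 4.3e-03
0.12 36 0 [-0.02  2.02  0.23 -0.86  0.28 -0.89] 4.3e-02
0.12 36 0.08 [-0.09  2.02  0.11 -0.25  0.37 -0.35] 1.3e-03
0.12 44 0 [-0.01  2.02  0.24 -1.    0.28 -1.03] 3.7e-02
0.12 44 0.08 [-0.09  1.75  0.39 -0.37  0.28 -0.46] 3.3e-04
0.12 50 0 [-0.01  2.02  0.23 -1.    0.28 -1.04] 4.4e-02
0.12 50 0.08 [-0.08  1.75  0.38 -0.46  0.28 -0.54] 6.8e-03
```

```bash
sed -i 's/off in(0,np.pi)/off in(np.pi\/2,-np.pi\/2)/; s/(k\[5:7\])\*.1/(k[5:7])*.01/' fk.py
python3 - <<'E'
from fk import *
c,k,fun=fit();print(c,np.round(k,4),np.round(fun,3));np.save('k.npy',k)
q=[.6472,-.0890,.0555]
for out in(0,.06,.12):
  for a in(20,25,30,35,45,50):
    R1=leanR(.0555,np.radians(a));z=R1.as_matrix()[:,2];peg=stand2w(q,[-.029-out,.11,.072])
    for b in(0,):
     for q0 in([-.2,.4,1.9,.5,.4,.5],[-.2,.4,1.9,3.0,.5,-1.5]):
      s,co=ik(peg+(.019-b)*z,R1,k,q0);print(out,a,np.round(s,2),'%.1e'%co)
E
```

```text
1.580950885881725e-06 [ 0.0763  0.2233  0.5098  0.3817  0.3197 -0.0027  0.0481  1.5708  1.
  1.    ] [-0.    -0.     0.    -0.    -0.     0.    -0.     0.    -0.    -0.
 -0.     0.001 -0.    -0.001 -0.     0.     0.     0.001  0.     0.
 -0.001  0.    -0.     0.   ]
0 20 [-0.12  0.55  1.79  0.14  0.45  1.28] 2.7e-28
0 20 [-0.12  0.55  1.79  0.14  0.45  1.28] 6.3e-31
0 25 [-0.13  0.54  1.87  0.26  0.31  1.15] 1.1e-29
0 25 [-0.13  0.54  1.87  0.26  0.31  1.15] 1.1e-19
0 30 [-0.15  0.53  1.89  0.45  0.28  0.95] 1.6e-03
0 30 [-0.15  0.53  1.89  0.45  0.28  0.95] 1.6e-03
0 35 [-0.21  0.56  2.08  2.17  0.28 -0.83] 5.7e-03
0 35 [-0.21  0.56  2.08  2.17  0.28 -0.83] 5.7e-03
0 45 [-0.17  0.58  2.13  2.68  0.37 -1.3 ] 1.4e-22
0 45 [-0.17  0.58  2.13  2.68  0.37 -1.3 ] 2.4e-19
0 50 [-0.18  0.61  2.18  2.78  0.54 -1.41] 8.5e-22
0 50 [-0.18  0.61  2.18  2.78  0.54 -1.41] 4.0e-22
0.06 20 [-0.15  0.48  1.96  0.19  0.37  1.2 ] 4.4e-28
0.06 20 [-0.15  0.48  1.96  0.19  0.37  1.2 ] 4.9e-25
0.06 25 [-0.16  0.47  2.01  0.36  0.28  1.02] 3.0e-04
0.06 25 [-0.16  0.47  2.01  0.36  0.28  1.02] 3.0e-04
0.06 
[... 374 characters left out ...]
.06 50 [-0.23  0.58  2.34  2.79  0.67 -1.47] 6.1e-22
0.12 20 [-0.18  0.4   2.11  0.28  0.3   1.08] 5.6e-27
0.12 20 [-0.18  0.4   2.11  0.28  0.3   1.08] 1.3e-27
0.12 25 [-0.21  0.39  2.13  0.5   0.28  0.84] 1.9e-03
0.12 25 [-0.21  0.39  2.13  0.5   0.28  0.84] 1.9e-03
0.12 30 [-0.28  0.43  2.32  2.19  0.28 -0.92] 4.0e-03
0.12 30 [-0.28  0.43  2.32  2.19  0.28 -0.92] 4.0e-03
0.12 35 [-0.24  0.43  2.33  2.46  0.28 -1.15] 1.1e-04
0.12 35 [-0.24  0.43  2.33  2.46  0.28 -1.15] 1.1e-04
0.12 45 [-0.27  0.51  2.45  2.73  0.61 -1.47] 3.4e-28
0.12 45 [-0.27  0.51  2.45  2.73  0.61 -1.47] 3.5e-27
0.12 50 [-0.3   0.58  2.5   2.77  0.82 -1.54] 1.7e-18
0.12 50 [-0.3   0.58  2.5   2.77  0.82 -1.54] 6.7e-21
```

```bash
python3 - <<'E'
from fk import *
k=np.load('k.npy');q=[.6474,-.0890,.0555]
def pose(out,a,b):
    R1=leanR(.0555,np.radians(a));z=R1.as_matrix()[:,2];return stand2w(q,[-.029-out,.11,.074])+(.014-b)*z,R1
q0=robot.observe()['qpos']
for a in[(0,24,.09),(0,24,.05),(0,24,0),(.04,23,0),(.08,20,0),(.122,18,0),(.122,18,.08)]:
    q0,c=ik(*pose(*a),k,q0);print(a,np.round(q0,2),'%.0e'%c)
p,R=cur();plan(p,R,*pose(0,24,.07))
P0,R0=pose(0,24,0)
for a in[(.04,24,0)]:plan(P0,R0,*pose(*a))
P1,R1=pose(.04,24,0)
for i in range(8):
    P2,R2=pose(.05+.01*i,24-6*(i+1)/8,0);d=R1.inv().apply(P2-P1)*100;print(np.round(d,2),(R1.inv()*R2).as_rotvec());P1,R1=P2,R2
E
```

```text
(0, 24, 0.09) [-0.15  0.34  1.87  0.17  0.52  1.24] 6e-29
(0, 24, 0.05) [-0.14  0.43  1.87  0.19  0.44  1.22] 3e-24
(0, 24, 0) [-0.13  0.53  1.85  0.22  0.35  1.19] 2e-18
(0.04, 23, 0) [-0.15  0.48  1.95  0.24  0.33  1.15] 9e-31
(0.08, 20, 0) [-0.16  0.44  2.01  0.21  0.36  1.18] 2e-20
(0.122, 18, 0) [-0.18  0.39  2.09  0.2   0.37  1.16] 4e-31
(0.122, 18, 0.08) [-0.19  0.21  2.06  0.14  0.57  1.22] 3e-21
turn [-0.0165 -0.1731  0.0014] n>= 1.0  then shift cm [ 0.63 -0.68  2.66] n>= 1.0
turn [0. 0. 0.] n>= 0.0  then shift cm [-3.65 -0.   -1.63] n>= 1.0
[-0.93 -0.   -0.41] [-3.46947172e-18 -1.30899694e-02  6.50525948e-18]
[-0.94 -0.   -0.39] [ 0.00000000e+00 -1.30899694e-02 -6.93894344e-18]
[-0.94  0.   -0.38] [ 0.00000000e+00 -1.30899694e-02  6.93894344e-18]
[-0.95 -0.   -0.37] [-1.73473586e-18 -1.30899694e-02  0.00000000e+00]
[-0.95 -0.   -0.36] [ 1.73473586e-18 -1.30899694e-02 -6.93894344e-18]
[-0.96 -0.   -0.35] [-1.73473586e-18 -1.30899694e-02  6.93894344e-18]
[-0.96 -0.   -0.33] [ 0.00000000e+00 -1.30899694e-02 -6.93894344e-18]
[-0.97  0.   -0.32] [-3.46947172e-18 -1.30899694e-02  6.50525948e-18]
```

Call:
{"op": "apply_moves", "data": {"motion": "55 0 0 0 -0.0083 -0.087 0;55 0 0 0 -0.0083 -0.087 0;55 0 0 0 0 0 0;55 0 0 0 0 0 0"}}

```text
time: 10.2
tool_pos: [0.5736, 0.0113, 0.1466]
tool_rot: [-3.139, -0.426, 0.058]
contact_force: [0.5, -0.6, 0.3]
opening: 0.0508
grip_force: 0.0
```

```bash
python3 - <<'E'
from fk import *
q=[.6474,-.0890,.0555]
def pose(out,a,b):
    R1=leanR(.0555,np.radians(a));z=R1.as_matrix()[:,2];return stand2w(q,[-.029-out,.11,.074])+(.014-b)*z,R1
p,R=cur();plan(p,R,*pose(0,24,.0));w=robot.read_camera('wrist');print(p,R.as_euler('xyz'))
print(red(w),[wpix(w,p,R,stand2w(q,[-.029,.11,zz])) for zz in (.046,.068,.09)])
E
```

```text
turn [-0.0038 -0.0074  0.0023] n>= 1.0  then shift cm [ 0.62 -0.57  9.62] n>= 2.0
[0.57359413 0.01132558 0.14658223] [-3.13879947 -0.42623425  0.05804393]
[(array([250.3, 193.8]), [242, 184, 17, 21, 279])] [array([251.26781551, 196.81167773]), array([250.72867937, 193.95574003]), array([250.08998701, 190.57242838])]
```

Call:
{"op": "apply_moves", "data": {"motion": "55 0.62 -0.57 0 0 0 0;55 0 0 3 0 0 0;55 0 0 3 0 0 0;55 0 0 2 0 0 0;55 0 0 1.6 0 0 0;0 0 0 0 0 0 0;0 0 0 0 0 0 0;0 0 0 0 0 0 0;0 0 0 0 0 0 0;0 0 0 0 0 0 0", "force": 25}}

```text
time: 11.5
tool_pos: [0.6194, 0.0196, 0.0632]
tool_rot: [-3.14, -0.427, 0.058]
contact_force: [-1.9, 1.0, 4.3]
opening: 0.0135
grip_force: 25.0
```

Gripped; pull.

Call:
{"op": "apply_moves", "data": {"motion": "0 -0.91 0 -0.41 0 0 0;0 -0.91 0 -0.41 0 0 0;0 -0.91 0 -0.41 0 0 0;0 -0.91 0 -0.41 0 0 0;0 -0.93 0 -0.41 0 -0.013 0;0 -0.94 0 -0.39 0 -0.013 0;0 -0.94 0 -0.38 0 -0.013 0;0 -0.95 0 -0.37 0 -0.013 0;0 -0.95 0 -0.36 0 -0.013 0;0 -0.96 0 -0.35 0 -0.013 0;0 -0.96 0 -0.33 0 -0.013 0;0 -0.97 0 -0.32 0 -0.013 0;0 -0.1 0 -0.03 0 0 0;0 0 0 0 0 0 0;0 0 0 0 0 0 0"}}

```text
time: 13.38
tool_pos: [0.5006, 0.0145, 0.0628]
tool_rot: [-3.139, -0.33, 0.059]
contact_force: [18.7, 25.9, -6.0]
opening: 0.013
grip_force: 25.0
```

Call:
{"op": "apply_moves", "data": {"motion": "0 -0.14 -0.1 -0.05 0 0 0;0 -0.1 -0.05 -0.04 0 0 0;0 0 0 0 0 0 0;0 0 0 0 0 0 0", "force": 35}}

```text
time: 13.88
tool_pos: [0.5005, 0.0145, 0.0629]
tool_rot: [-3.141, -0.334, 0.058]
contact_force: [31.5, 21.5, -22.0]
opening: 0.0132
grip_force: 35.0
```

Call:
{"op": "apply_moves", "data": {"motion": "0 0.2 0.13 0.07 0 0 0;55 0 0 0 0 0 0;55 0 0 0 0 0 0;55 0 0 0 0 0 0;55 0 0 -3 0 0 0;55 0 0 -3.5 0 0 0;55 0 0 -4 0 0 0;55 0 0 -4 0 0 0;50 0 0 -4 0 0 0;50 0 0 -4 0 0 0;50 0 0 0 0 0 0", "force": 25}}

```text
time: 15.25
tool_pos: [0.4261, 0.0074, 0.2775]
tool_rot: [3.141, -0.328, 0.058]
contact_force: [0.3, 0.2, -1.3]
opening: 0.0457
grip_force: 0.0
```

```bash
python3 - <<'E'
from fk import *
k=np.load('k.npy');q=[.6474,-.0890,.0555]
S=robot.read_camera('side');T=robot.read_camera('top')
for n,P in(('side',S),('top',T)):
    b=(215,290,170,260) if n=='side' else (240,330,150,220)
    print(n,[(c,s) for c,s in red(P) if b[0]<c[0]<b[1] and b[2]<c[1]<b[3]],[proj(P,stand2w(q,[-.149,y,.078 if n=='top' else .068])) for y in(.11,-.11)])
R1=Ro.from_euler('xyz',[np.pi,0,.0555+np.pi/2]);bar=stand2w(q,[.0057,0,.29])
p,R=cur();print(p,bar); tgt=stand2w(q,[-.09,-.0,.37]);plan(p,R,tgt,R1)
o=robot.observe();q0=o['qpos'];print(q0)
for t in(tgt,bar+[0,0,.08],bar-[0,0,.019],stand2w(q,[-.135,0,.22]),stand2w(q,[-.19,0,.08]),):
    q0,c=ik(t,R1,k,[-.3,.3,1.6,0,1.2,-.3]);print(np.round(q0,2),c)
E
```

```text
side [(array([275.8, 186.3]), [275, 184, 3, 6, 12]), (array([261.6, 226.8]), [261, 223, 2, 9, 15])] [array([263.3960719 , 227.80952561]), array([276.53747766, 187.22986164])]
top [(array([309.9, 202.7]), [309, 201, 3, 4, 9]), (array([251.1, 203.9]), [250, 203, 3, 3, 8])] [array([252.09680533, 205.70352267]), array([310.86761748, 203.41447167])]
[0.42510662 0.00778795 0.27427472] [ 0.65309122 -0.08868381  0.29      ]
turn [ 0.2515 -0.2542 -1.5536] n>= 9.0  then shift cm [-10.9   12.66  -9.57] n>= 4.0
[-0.23284199 -0.0703001   1.92757747  0.11118102  0.97790587  1.2321489 ]
[-0.3   0.36  1.12  0.    1.67 -0.36] 2.775090680465492e-29
[-0.25  0.57  0.78  0.    1.79 -0.31] 1.4686734192258292e-23
[-0.25  0.58  1.03  0.    1.54 -0.31] 3.924028719925102e-23
[-0.33  0.34  1.54 -0.    1.26 -0.39] 2.3505945273769705e-17
[-0.38  0.42  1.87 -0.    0.85 -0.43] 5.052998878115465e-28
```

```bash
python3 - <<'E'
from fk import *
q=[.6474,-.0890,.0555]
p,R=cur();w=robot.read_camera('wrist');save(w,'w5.png')
print([r for r in red(w) if r[1][4]>30])
for y in(.11,-.11):
  for out in(.112,.12):
    print(y,out,[np.round(wpix(w,p,R,stand2w(q,[-.029-out,y,z])),1) for z in(.046,.068,.09)])
E
```

```text
[(array([255. , 161.1]), [250, 155, 11, 14, 118]), (array([438.4, 164.5]), [420, 158, 28, 13, 144])]
0.11 0.112 [array([256.6, 161.5]), array([256.6, 159.4]), array([256.6, 157. ])]
0.11 0.12 [array([256.6, 167.6]), array([256.6, 165.8]), array([256.5, 163.8])]
-0.11 0.112 [array([423.9, 162. ]), array([433.5, 159.9]), array([444.2, 157.5])]
-0.11 0.12 [array([423.9, 168. ]), array([433.5, 166.3]), array([444.3, 164.3])]
```

View pics/w5.png

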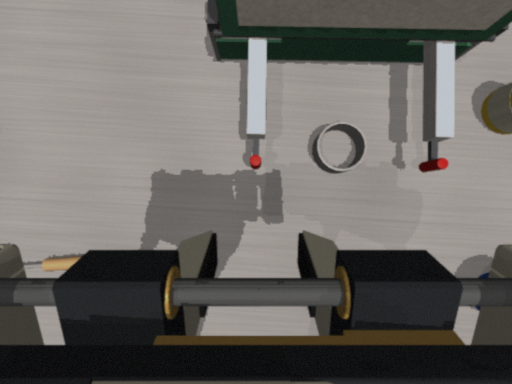

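```bash
python3 - <<'E'
import cv2,numpy as np
im=cv2.imread('pics/w5.png').astype(float);g=cv2.GaussianBlur(im,(3,3),0).sum(2)
def edge(c,a,b,s):
    d=np.diff(g[a:b,c])*s;i=d.argmax();
    j=slice(max(i-2,0),i+3);wt=np.clip(d[j],0,None);return a+.5+(np.arange(len(d))[j]*wt).sum()/wt.sum()
print('shelf',[(c,round(edge(c,48,75,1),1)) for c in list(range(222,242,6))+list(range(285,385,15))+[462,468,474]])
print('Lend',[(c,round(edge(c,120,150,-1),1)) for c in range(250,264,3)])
print('Rend',[(c,round(edge(c,125,152,-1),1)) for c in range(430,452,4)])
E
```

```text
shelf [(222, np.float64(58.8)), (228, np.float64(59.6)), (234, np.float64(59.6)), (240, np.float64(58.9)), (285, np.float64(60.0)), (300, np.float64(60.0)), (315, np.float64(60.8)), (330, np.float64(61.5)), (345, np.float64(61.0)), (360, np.float64(61.6)), (375, np.float64(61.8)), (462, np.float64(55.2)), (468, np.float64(50.5)), (474, np.float64(48.7))]
Lend [(250, np.float64(133.5)), (253, np.float64(133.5)), (256, np.float64(133.6)), (259, np.float64(133.7)), (262, np.float64(133.9))]
Rend [(430, np.float64(140.9)), (434, np.float64(135.5)), (438, np.float64(136.5)), (442, np.float64(136.4)), (446, np.float64(136.4)), (450, np.float64(136.4))]
```

Call:
{"op": "apply_moves", "data": {"motion": "45 0 0 0 0.028 -0.0282 -0.171;45 0 0 0 0.028 -0.0282 -0.171;45 0 0 0 0.028 -0.0282 -0.171;45 0 0 0 0.028 -0.0282 -0.171;45 0 0 0 0.028 -0.0282 -0.171;45 0 0 0 0.028 -0.0282 -0.171;45 0 0 0 0.028 -0.0282 -0.171;45 0 0 0 0.028 -0.0282 -0.171;45 0 0 0 0.028 -0.0282 -0.171;45 0 0 -4.8 0 0 0;45 0 0 -4.8 0 0 0;45 -2.7 3.15 0 0 0 0;45 -2.7 3.15 0 0 0 0;45 -2.7 3.15 0 0 0 0;45 -2.7 3.15 0 0 0 0;45 0 0 0 0 0 0;45 0 0 0 0 0 0"}}

```text
time: 17.52
tool_pos: [0.5556, -0.0946, 0.3687]
tool_rot: [-3.138, -0.004, 1.613]
contact_force: [-0.0, 0.7, 0.2]
opening: 0.0413
grip_force: 0.0
```

```bash
python3 - <<'E'
from fk import *
q=[.6474,-.0890,.041]
p,R=cur();w=robot.read_camera('wrist');save(w,'w6.png');print(p,R.as_euler('xyz'),robot.observe()['qpos'])
for y in(.05,0,-.05):print(y,wpix(w,p,R,stand2w(q,[.0057,y,.29])))
R1=Ro.from_euler('xyz',[np.pi,0,.041+np.pi/2]);plan(p,R,stand2w(q,[.0057,0,.37]),R1)
E
```

```text
[ 0.55557133 -0.09460699  0.36868476] [-3.13794571 -0.0042658   1.61257533] [-0.30583376  0.35689572  1.11727392  0.00278913  1.67095988 -0.34783679]
0.05 [387.12365291 138.98716024]
0 [379.28040923 201.07363781]
-0.05 [372.32271421 256.15018442]
turn [-0.0036 -0.0043  0.0008] n>= 1.0  then shift cm [ 0.18  9.77 -0.13] n>= 2.0
```

View pics/w6.png

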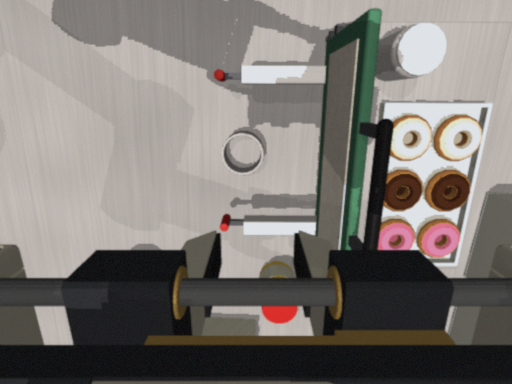

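Call:
{"op": "apply_moves", "data": {"motion": "45 0.18 4.85 0 0 0 0;45 0 4.85 0 0 0 0;45 0 0 0 0 0 0;45 0 0 4 0 0 0;45 0 0 3.5 0 0 0;45 0 0 2 0 0 0;45 0 0 0 0 0 0"}}

```text
time: 18.45
tool_pos: [0.6509, -0.0881, 0.2748]
tool_rot: [-3.138, -0.004, 1.613]
contact_force: [0.5, -0.5, 1.1]
opening: 0.0416
grip_force: 0.0
```

```bash
python3 - <<'E'
from fk import *
q=[.6474,-.0890,.041]
p,R=cur();print(R.inv().apply(stand2w(q,[.0057,0,.29])-p)*100)
E
```

```text
[-0.07177074  0.21139389 -1.52292235]
```

Call:
{"op": "apply_moves", "data": {"motion": "0 0 0.15 0 0 0 0;0 0 0 0 0 0 0;0 0 0 0 0 0 0;0 0 0 0 0 0 0;0 0 0 0 0 0 0;0 0 0 0 0 0 0", "force": 20}}

```text
time: 19.2
tool_pos: [0.6526, -0.0889, 0.2758]
tool_rot: [-3.137, -0.003, 1.612]
contact_force: [-7.7, -0.0, 4.0]
opening: 0.0112
grip_force: 20.0
```

```bash
python3 - <<'E'
from fk import *
p,R=cur();print(p,R.as_euler('xyz'));k=np.load('k.npy')
th=np.linspace(-.03,np.pi/2,41);P=np.c_[-.19*np.sin(th),.19*np.cos(th)]
d=np.diff(P,axis=0)*100
u=R.inv().apply(stand2w([0,0,.041],[1,0,0]));v=R.inv().apply([0,0,1]);print(u,v)
R1=Ro.from_euler('xyz',[np.pi,0,.041+np.pi/2])
for i in range(0,40):print('0 0 %.2f %.2f 0 0 0'%(d[i,0],-d[i,1]),end=';')
print(np.round(np.rad2deg(np.diff(th)[0]),2))
E
```

```text
[ 0.65255179 -0.08885396  0.27584839] [-3.13739538e+00 -2.97873208e-03  1.61232944e+00]
[-5.33111815e-04  9.99991043e-01 -4.19884598e-03] [ 0.00297873 -0.00419724 -0.99998676]
0 0 -0.76 -0.01 0 0 0;0 0 -0.76 0.02 0 0 0;0 0 -0.76 0.05 0 0 0;0 0 -0.76 0.08 0 0 0;0 0 -0.75 0.11 0 0 0;0 0 -0.75 0.14 0 0 0;0 0 -0.74 0.17 0 0 0;0 0 -0.73 0.20 0 0 0;0 0 -0.72 0.23 0 0 0;0 0 -0.71 0.26 0 0 0;0 0 -0.70 0.29 0 0 0;0 0 -0.69 0.32 0 0 0;0 0 -0.68 0.34 0 0 0;0 0 -0.66 0.37 0 0 0;0 0 -0.65 0.40 0 0 0;0 0 -0.63 0.42 0 0 0;0 0 -0.61 0.45 0 0 0;0 0 -0.60 0.47 0 0 0;0 0 -0.58 0.50 0 0 0;0 0 -0.56 0.52 0 0 0;0 0 -0.53 0.54 0 0 0;0 0 -0.51 0.56 0 0 0;0 0 -0.49 0.58 0 0 0;0 0 -0.47 0.60 0 0 0;0 0 -0.44 0.62 0 0 0;0 0 -0.42 0.64 0 0 0;0 0 -0.39 0.65 0 0 0;0 0 -0.36 0.67 0 0 0;0 0 -0.34 0.68 0 0 0;0 0 -0.31 0.69 0 0 0;0 0 -0.28 0.71 0 0 0;0 0 -0.25 0.72 0 0 0;0 0 -0.22 0.73 0 0 0;0 0 -0.20 0.73 0 0 0;0 0 -0.17 0.74 0 0 0;0 0 -0.14 0.75 0 0 0;0 0 -0.11 0.75 0 0 0;0 0 -0.08 0.76 0 0 0;0 0 -0.05 0.76 0 0 0;0 0 -0.02 0.76 0 0 0;2.29
```

Call:
{"op": "apply_moves", "data": {"motion": "0 0 -0.76 -0.01 0 0 0;0 0 -0.76 0.02 0 0 0;0 0 -0.76 0.05 0 0 0;0 0 -0.76 0.08 0 0 0;0 0 -0.75 0.11 0 0 0;0 0 -0.75 0.14 0 0 0;0 0 -0.74 0.17 0 0 0;0 0 -0.73 0.20 0 0 0;0 0 -0.72 0.23 0 0 0;0 0 -0.71 0.26 0 0 0;0 0 -0.70 0.29 0 0 0;0 0 -0.69 0.32 0 0 0;0 0 0 0 0 0 0"}}

```text
time: 20.82
tool_pos: [0.5652, -0.0923, 0.2562]
tool_rot: [-3.139, -0.003, 1.612]
contact_force: [-0.1, 1.5, -0.6]
opening: 0.011
grip_force: 20.0
```

Call:
{"op": "apply_moves", "data": {"motion": "0 0 -0.68 0.34 0 0 0;0 0 -0.66 0.37 0 0 0;0 0 -0.65 0.40 0 0 0;0 0 -0.63 0.42 0 0 0;0 0 -0.61 0.45 0 0 0;0 0 -0.60 0.47 0 0 0;0 0 -0.58 0.50 0 0 0;0 0 -0.56 0.52 0 0 0;0 0 -0.53 0.54 0 0 0;0 0 -0.51 0.56 0 0 0;0 0 -0.49 0.58 0 0 0;0 0 -0.47 0.60 0 0 0;0 0 -0.44 0.62 0 0 0;0 0 -0.42 0.64 0 0 0;0 0 0 0 0 0 0"}}

```text
time: 22.7
tool_pos: [0.4873, -0.0955, 0.1859]
tool_rot: [-3.14, -0.003, 1.612]
contact_force: [-0.1, 1.9, -1.6]
opening: 0.0115
grip_force: 20.0
```

Call:
{"op": "apply_moves", "data": {"motion": "0 0 -0.39 0.65 0 0 0;0 0 -0.36 0.67 0 0 0;0 0 -0.34 0.68 0 0 0;0 0 -0.31 0.69 0 0 0;0 0 -0.28 0.71 0 0 0;0 0 -0.25 0.72 0 0 0;0 0 -0.22 0.73 0 0 0;0 0 -0.20 0.73 0 0 0;0 0 -0.17 0.74 0 0 0;0 0 -0.14 0.75 0 0 0;0 0 -0.11 0.75 0 0 0;0 0 -0.06 0.5 0 0 0;0 0 -0.03 0.4 0 0 0;0 0 0 0 0 0 0;0 0 0 0 0 0 0"}}

```text
time: 24.58
tool_pos: [0.4579, -0.0966, 0.0985]
tool_rot: [-3.138, -0.003, 1.613]
contact_force: [-5.4, -0.5, -1.5]
opening: 0.0112
grip_force: 20.0
```

Call:
{"op": "apply_moves", "data": {"motion": "0 0 -0.02 0.3 0 0 0;0 0 -0.01 0.3 0 0 0;0 0 0 0.2 0 0 0;0 0 0 0.2 0 0 0;0 0 0 0.1 0 0 0;0 0 0 0.1 0 0 0;0 0 0 0 0 0 0;0 0 0 0 0 0 0"}}

```text
time: 25.58
tool_pos: [0.4571, -0.0966, 0.0864]
tool_rot: [-3.137, -0.003, 1.613]
contact_force: [-7.6, -1.9, -1.0]
opening: 0.0114
grip_force: 20.0
```

Call:
{"op": "apply_moves", "data": {"motion": "0 0 0 0.1 0 0 0;0 0 0 0.1 0 0 0;0 0 0 0 0 0 0;0 0 0 0 0 0 0"}}

```text
time: 26.08
tool_pos: [0.457, -0.0966, 0.0844]
tool_rot: [-3.137, -0.003, 1.613]
contact_force: [-8.4, -0.9, -0.5]
opening: 0.0109
grip_force: 20.0
```

Call:
{"op": "apply_moves", "data": {"motion": "0 0 0 0.1 0 0 0;0 0 0 0.1 0 0 0;0 0 0 0 0 0 0;0 0 0 0 0 0 0"}}

```text
time: 26.58
tool_pos: [0.457, -0.0966, 0.0824]
tool_rot: [-3.137, -0.003, 1.613]
contact_force: [-7.9, -2.1, -1.2]
opening: 0.0112
grip_force: 20.0
```

```bash
python3 - <<'E'
from h import *
w=robot.read_camera('wrist');S=robot.read_camera('side')
a=cv2.resize(S['img'][150:270,190:310],(400,400),interpolation=cv2.INTER_CUBIC);b=cv2.resize(w['img'],(400,300))
c=np.zeros((400,800,3),np.uint8);c[:,:400]=a;c[:300,400:]=b;cv2.imwrite('pics/v7.png',c[:,:,::-1])
q=[.6474,-.0890,.041]
for n,X in(('barL',[-.19,.05,.1]),('barR',[-.19,-.05,.1]),('cL',[-.146,.15,.1]),('cR',[-.146,-.15,.1])):
    u=proj(S,stand2w(q,X));print(n,(u-[190,150])*400/120)
    u=proj(S,stand2w(q,np.array(X)+[0,0,.02]));print('  +20mm',(u-[190,150])*400/120)
E
```

```text
barL [291.91822988 210.42712735]
  +20mm [292.58233316 198.7843972 ]
barR [311.94938284 148.46042551]
  +20mm [312.76666206 136.74633846]
cL [230.8866672  269.32525199]
  +20mm [230.9784934  257.79447655]
cR [295.57821573  84.69069285]
  +20mm [296.21742315  72.95293331]
```

View pics/v7.png

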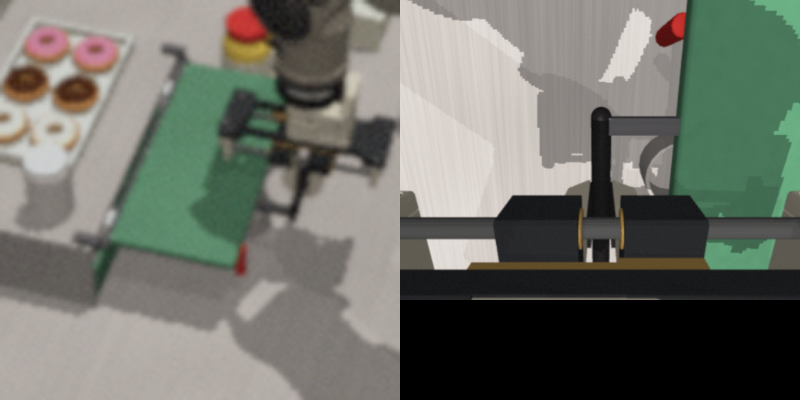

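Call:
{"op": "apply_moves", "data": {"motion": "0 0 0 0.1 0 0 0;0 0 0 0.1 0 0 0;0 0 0 0 0 0 0;0 0 0 0 0 0 0"}}

```text
time: 27.18
tool_pos: [0.457, -0.0966, 0.0804]
tool_rot: [-3.137, -0.003, 1.613]
contact_force: [-7.0, -2.2, -1.4]
opening: 0.0111
grip_force: 20.0
```

```bash
python3 - <<'E'
from h import *
p,R=cur();w=robot.read_camera('wrist');save(w,'w8.png');im=w['img'].astype(float)
gr=im[...,1]-im[...,0]
for r in(20,50,80,110,200,220): 
    xs=np.nonzero(gr[r,300:420]>25)[0]; xs2=np.nonzero(gr[r,300:420]>12)[0]; print('row',r,xs[:1]+300,xs2[:1]+300)
dark=im.sum(2)<110
for r in(150,170,190,210): 
    xs=np.nonzero(dark[r,220:300])[0]+220;print('bar',r,xs.min(),xs.max())
bx=p+R.apply([0,0,-.0142])
for dz in(-.004,-.002,0,.002,.004):
    b=bx+[0,0,dz]; q=[0,0,.041]
    th=np.arcsin(np.clip((.1-b[2])/.19,-1,1)); ax=lambda y,back,up: b+stand2w(q,[back*np.cos(th)-up*np.sin(th),y,back*np.sin(th)+up*np.cos(th)])
    out=[]
    for up in(.006,-.006):
        A,B=wpix(w,p,R,ax(.06,.044,up)),wpix(w,p,R,ax(.14,.044,up)); out+=[np.round(A[0]+(rr-A[1])*(B[0]-A[0])/(B[1]-A[1]),1) for rr in(50,110)]
    C,Dd=wpix(w,p,R,ax(.05,0,0)),wpix(w,p,R,ax(.0,0,0));print(dz,round(b[2],4),th,out,'bar y=.05',C)
E
```

```text
row 20 [370] [367]
row 50 [369] [364]
row 80 [365] [361]
row 110 [359] [358]
row 200 [353] [349]
row 220 [351] [347]
bar 150 246 267
bar 170 246 266
bar 190 246 268
bar 210 246 268
-0.004 0.0906 0.04954181594312104 [np.float64(365.2), np.float64(359.4), np.float64(358.2), np.float64(352.7)] bar y=.05 [259.54998134 165.74467122]
-0.002 0.0926 0.03900512645181382 [np.float64(366.6), np.float64(360.7), np.float64(359.1), np.float64(353.6)] bar y=.05 [259.55775442 166.61956853]
0 0.0946 0.0284727679980233 [np.float64(368.0), np.float64(362.0), np.float64(360.0), np.float64(354.4)] bar y=.05 [259.56572896 167.51714276]
0.002 0.0966 0.017943568097184528 [np.float64(369.4), np.float64(363.4), np.float64(360.9), np.float64(355.3)] bar y=.05 [259.57391292 168.43828715]
0.004 0.0986 0.007416357422552313 [np.float64(370.9), np.float64(364.7), np.float64(361.9), np.float64(356.2)] bar y=.05 [259.58231464 169.38394248]
```

View pics/w8.png

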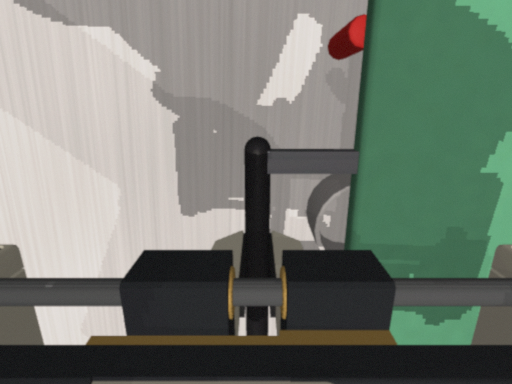

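Call:
{"op": "apply_moves", "data": {"motion": "0 0 0 0.1 0 0 0;0 0 0 0.1 0 0 0;0 0 0 0.1 0 0 0;0 0 0 0 0 0 0;0 0 0 0 0 0 0"}}

```text
time: 27.85
tool_pos: [0.457, -0.0966, 0.0783]
tool_rot: [-3.137, -0.003, 1.613]
contact_force: [-9.7, -0.9, 7.7]
opening: 0.0111
grip_force: 20.0
```

Call:
{"op": "apply_moves", "data": {"motion": "0 0 0 -0.07 0 0 0;0 0 0 0 0 0 0;15 0 0 0 0 0 0;22 0 0 0 0 0 0;30 0 0 0 0 0 0;30 0 0 0 0 0 0;30 0 0 0 0 0 0"}}

```text
time: 28.72
tool_pos: [0.459, -0.0964, 0.0792]
tool_rot: [-3.141, -0.003, 1.613]
contact_force: [0.5, -0.2, -0.1]
opening: 0.0274
grip_force: 0.0
```

Call:
{"op": "apply_moves", "data": {"motion": "30 0 0 -1 0 0 0;30 0 0 -2 0 0 0;30 0 0 -3 0 0 0;30 0 0 -4 0 0 0;30 0 0 -5 0 0 0;30 0 0 -5 0 0 0;30 0 0 0 0 0 0;30 0 0 0 0 0 0"}}

```text
time: 29.72
tool_pos: [0.4584, -0.0968, 0.2788]
tool_rot: [-3.14, -0.003, 1.613]
contact_force: [-0.1, -0.3, 0.4]
opening: 0.0277
grip_force: 0.0
```

```bash
python3 - <<'E'
from h import *
w=robot.read_camera('wrist');S=robot.read_camera('side');T=robot.read_camera('top')
a=cv2.resize(S['img'][140:260,160:310],(400,320),interpolation=cv2.INTER_CUBIC);b=cv2.resize(w['img'],(400,300));d=cv2.resize(T['img'][90:230,210:370],(400,280),interpolation=cv2.INTER_CUBIC)
c=np.zeros((600,800,3),np.uint8);c[:320,:400]=a;c[:300,400:]=b;c[320:,:400]=d;cv2.imwrite('pics/v9.png',c[:,:,::-1])
print(robot.observe()['time'])
E
```

```text
29.875
```

View pics/v9.png

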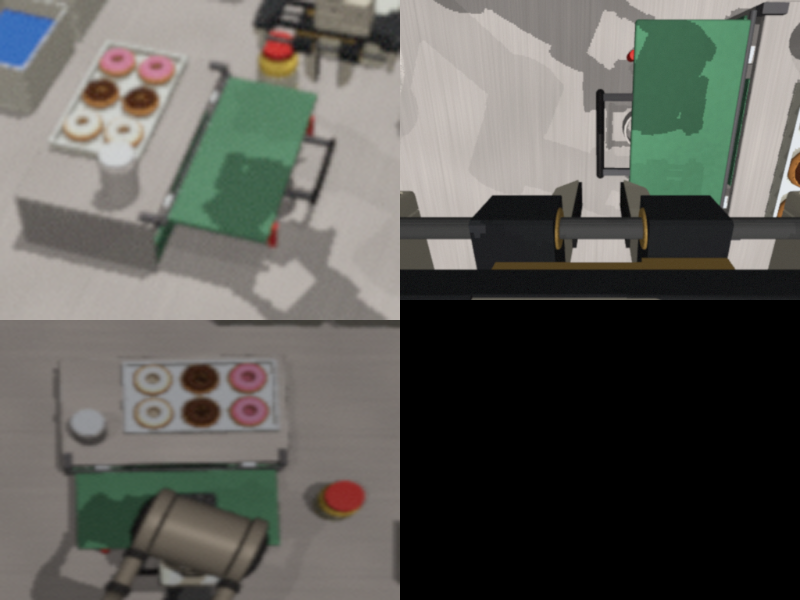

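The shelf lies level on both supports. Both red pegs show just past its front edge, and the bar stands in front. The gripper is clear, and nothing else has moved, so I'm handing in.

```bash
python3 -c "
from cell import robot
print(robot.hand_in())"
```

```text
the job is handed in; nothing more can be done
None
```

I pulled both supports out to their stops, lowered the shelf by its bar until it rested level on them, let go with the gripper clear, and handed the job in at about 30 s; no verdict came back.

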